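Turn the flower stem block hole-up over the drip tray

TASK

The tall square wooden stem block stands on its drilled end, so the hole for the glass stem is hidden underneath. Turn it over, and finish holding it in the gripper above the steel drip tray, still and upright with its hole facing straight up, a hand's height clear of the tray and ready for a drop of glue; the program ends while holding, without letting go. Leave the other things on the bench where they are.

Things in the scene. Friction and masses are not known exactly. Their poses are not given: they have to be found in the camera images.
- block: The one tall wooden block with no flower in it: loose, 42 x 42 x 80 mm, 0.07 to 0.14 kg, both ends square. Blind hole 18 mm wide, 40 mm deep in the middle of one end; it starts standing on that end, at any yaw. Origin: the hole's mouth, centre of the drilled end. z runs to the plain end: up at the start, straight down at the finish; x, y are normal to its sides
- block_mid (a point): the middle of the block, 40 mm along z from the drilled end; same axes as the block. At the start no loose thing lies within 60 mm of the block. Pushed level 60 mm up or more it tips over rather than slides
- tray: open steel drip tray fixed to the bench, 200 x 200 mm, rim 18 mm high, walls 4 mm thick. Origin: centre of its underside; x and y along its sides. It stands to the left or right of the middle of the bench, with the block on the other side
- offcut: leave alone: short wooden offcut 42 x 42 x 28 mm lying flat near the middle of the bench, beyond the block and tray; origin under its centre
- glue: leave alone: white squeeze bottle with a conical nozzle, 56 mm across, 190 mm tall, at the back; origin under its centre
- sheet: leave alone: green glass sheet 110 x 150 x 4 mm lying at the back; origin under its centre
- nippers: leave alone: red-handled glass nippers 185 mm long lying at the back; origin near the middle, on the bench
- boat: leave alone: white paper bowl 110 mm across, 35 mm high, at the right; origin under its centre
- pens: leave alone: glass tumbler 72 mm across, 95 mm high, at the left; origin under its centre
- marker: leave alone: marker pen 130 mm long, 12 mm thick, lying in the middle of the bench between block and tray; origin under its middle
Things that resemble listed ones, but are neither listed nor needed, are in the scene too. Leave any black or turquoise look-alike of the block alone.

How it is judged (in metres and radians):
At the end, for the whole second after the job is handed in: Held still by the fingers, drilled end up, axis within 15 degrees of vertical, the hole's mouth over the tray (within 85 mm of its centre along both its sides), the block's middle 90 to 350 mm above the bench, not touching the tray (angle between block's own z axis and vertical above 2.88 rad and height (world z) of block_mid between 0.09 and 0.35 m and x of block in the frame of tray between -0.085 and 0.085 m and y of block in the frame of tray between -0.085 and 0.085 m and contact force between block and the fingers above 1 N and contact force between block and tray below 0.1 N and linear speed of block below 0.03 m/s and angular speed of block below 0.3 rad/s); the arm keeps its last pose, push and grip.
It fails at once if one of the other things on the bench is shifted by more than 25 mm or knocked over (distance of any of offcut, sheet, glue, nippers, boat, pens, marker from where it was at the start of the episode above 0.025 m or angle between any of glue, pens's own z axis and vertical above 0.5 rad).
It also fails if it takes over 43 s, if anything falls off the work surface, if the arm or the gripper's body presses on something with over 40 N, if the wrist force passes 120 N, or if a joint passes its speed limit or range.

ROBOT

A 6-joint arm with a two-finger parallel gripper is mounted at the origin on the work surface. World frame = base frame: x ahead of the robot, y to its left, z up, the work surface at z = 0. Lengths are in mm, angles in rad, forces in N, time in s.
With the tool pointing down it reaches from about 350 to 775 mm from the base axis. Payload 7.3 kg.
Tool frame: the origin (TCP) lies midway between the tips of the shut fingers; the grasp point (between the pads) lies 19 mm behind it; x points along the fingers, y is the direction in which the jaws open and shut, and the axes are right-handed (so a half turn about x gives the same grasp; the last joint's range is limited). The gripper opens to 92 mm and grips with 3 to 60 N. Pads are 19 mm wide; open, the fingers measure 130 mm over their backs; the gripper's body (75 mm by 190 mm) begins 47 mm behind the grasp point.
Start: joints at [1.152, 0.342, 1.524, -0, 1.275, -0.146], TCP at [141.435, 505.61, 226.741] pointing down, gripper open.
Joint ranges: [-2.53, 2.53], [-0.77, 2.02], [0.04, 2.7], [-1, 4.14], [0.28, 2.66], [-3.11, 3.11]. Speed limits (rad/s): [2.57, 2.57, 3.14, 3.14, 3.14, 3.14].

INTERFACE

Orientations are given as [roll, pitch, yaw] about the fixed x, y, z axes, in that order (R = Rz(yaw) Ry(pitch) Rx(roll)).
In Python, from plant import bot gives the robot as it stands. The module is installed in compiled form; this text tells all that it offers.
- The arm moves only by the shell command python3 -m handwheel 'ROWS' [OPENING]. ROWS is JSON, a list that holds one entry, the list of rows, each a list of 4 numbers: the shift along the tool's x, y, z in cm, then the turn about the tool's x in rad. A call has 1 to 8 rows; each row shifts and turns the commanded pose from where the row before left it, along the tool's axes as they then stand; what a row does not reach is not made up. A row lasts 1/12 s, in which the tool goes at most 41.7 mm and 7.16 degrees, less where a joint would pass 70% of its speed; a pose out of reach is approached as far as the arm can. A call is refused whole if a number of a shift passes 4.17 or a number of a turn 0.125, either way. A call with a gripper value outside its range is refused whole. OPENING is the opening, from 0 (shut) to 1 (fully open), set as the call begins (- or left out, the last holds). The fingers move at their own pace and stop on an object; the grip force is fixed at half the most. Time passes only in rows, so rows that do not move let the fingers close. It gives the time, the measured TCP pose, the force and the opening at its end, in the units of the state.
- bot.get_obs(): the state, without advancing time (a new reading comes with each control period).
- bot.capture(name): name is "scene" or "side" or "wrist"; returns (picture, depth): 400x640x3 uint8, red, green, blue; 400x640 float32, mm along the optical axis (not along the pixel's ray), 0 where there is no reading.
- bot.camera_model(name): a dict with "fx", "fy", "cx", "cy" (pixels), "position" and "rotation" of the camera in the world. Camera axes: x right, y down, z forward; pixel columns grow to the right and rows downward; lengths in mm; the calibration is good to about 2 mm. A picture is of the moment at which its call begins: read the wrist's pose just before it. camera_model takes no time and is no camera call; for the wrist camera it gives the pose at the moment of the call.
- bot.close_job(): hands the job in, once; it reports no verdict.
Trained networks look in the newest picture that a camera, given by its name, has taken for a name from the list of things; names that differ only in an ending like _2 or _b are one class to them, and where a whole thing is asked for, a point or a joint stands for the part that bears it (a point fixed in the world has none). Each returns a list of dicts, best first, with "conf" (0 to 1); they miss things now and then, are a little off and sometimes report something else, mostly with a low value. They report only what shows in the picture. A call takes as long as a camera call. They do not tell look-alikes from the thing itself.
- bot.find_in(camera, label): "bbox" ([left, top, width, height] in pixels, round what is visible of it).
- bot.spot_point(camera, label): "point" ([column, row] in pixels: a listed point, or the origin of a listed thing).
The state is a dict: "time": time; "joint_positions": joint angles; "dq": joint speeds; "tau": joint torques, N m; "tool_pos": TCP position; "tcp_rot": TCP orientation; "contact_force": force on the tool from outside, world axes, zero at the start; "moment": the same for the moment, N m; "grip_width": finger opening in mm.
Only numpy, scipy, OpenCV 4.12 (cv2) and the standard library are available. Lean on these libraries where they do the work, as an engineer would, in place of code of your own. Each camera call takes 0.05 s, during which the arm holds its last target.

## Working session

There is one attempt and no reset: what is moved stays moved. The work goes in short steps, Python scripts to look and compute and a shell command to move; the robot and the scene stay as the last step left them, time stands still between calls to the robot, and variables do not carry over. Pictures are saved under pics/ and viewed, and the job is handed in when it is done.

```bash
mkdir -p pics; ls; python3 - <<'E'
from plant import bot
import cv2,numpy as np
print(bot.get_obs())
for n in ["scene","side"]:
    p,d=bot.capture(n); cv2.imwrite(f"pics/{n}0.png",p[:,:,::-1]); np.save(f"/tmp/{n}d.npy",d)
    m=bot.camera_model(n); print(n,m)
    for l in ["block","tray","marker","offcut"]:
        print(l,bot.find_in(n,l)[:3])
    print(bot.spot_point(n,"block_mid")[:3],bot.spot_point(n,"tray")[:2])
E
```

```text
pics
{'time': 0.0, 'joint_positions': array([ 1.15197886e+00,  3.42710316e-01,  1.52503911e+00,  3.21645970e-06,
        1.27539960e+00, -1.45986477e-01]), 'dq': array([ 5.12776583e-04, -1.52000277e-05, -2.10527276e-04, -1.85954816e-03,
       -9.38214519e-04,  4.14929850e-05]), 'tau': array([-6.34456046e-04, -4.31243348e+01, -2.44221210e+01,  7.17738457e-02,
        5.60353138e-02, -1.25229153e-04]), 'tool_pos': array([141.26477471, 505.20335168, 226.04369749]), 'tcp_rot': array([-1.71875899,  1.56923996, -1.99159093]), 'contact_force': array([ 0.35711833, -0.98824718,  0.45975668]), 'moment': array([-0.0217192 ,  0.05308044, -0.01827096]), 'grip_width': 91.52443065195929}
scene {'fx': 481.7341767574231, 'fy': 481.7341767574231, 'cx': 314.94414445973604, 'cy': 207.4653676357971, 'position': array([1236.39354487,  511.53284168, 1365.83943097]), 'rotation': array([-2.56707985e+00, -1.30363019e-04,  2.28398233e+00])}
block [{'bbox': [317.3, 166.5, 19.4, 26.7], 'conf': 0.86}, {'bbox': [283.4, 161.5, 14.0, 23.8], 'conf': 0.83}, {'bbox': [270.7, 134.1, 16.6, 26.4], 'conf': 0.57}]
tray [{'
[... 472 characters left out ...]
 760.84240443, 613.5669074 ]), 'rotation': array([-2.19334813,  0.00934419, -3.05203746])}
block [{'bbox': [316.4, 153.3, 24.6, 30.9], 'conf': 0.97}, {'bbox': [341.9, 171.8, 20.7, 34.8], 'conf': 0.94}, {'bbox': [342.9, 136.7, 17.6, 33.3], 'conf': 0.69}]
tray [{'bbox': [273.7, 239.2, 106.4, 88.9], 'conf': 0.94}]
marker [{'bbox': [317.1, 215.8, 48.0, 6.6], 'conf': 0.74}, {'bbox': [320.2, 150.6, 19.2, 36.0], 'conf': 0.49}]
offcut [{'bbox': [209.3, 329.5, 49.9, 69.6], 'conf': 0.63}, {'bbox': [244.7, 200.8, 20.0, 19.1], 'conf': 0.49}]
[{'point': [354.2, 187.9], 'conf': 0.77}, {'point': [349.6, 155.3], 'conf': 0.6}, {'point': [328.8, 168.2], 'conf': 0.56}] [{'point': [327.3, 281.7], 'conf': 0.94}]
```

View pics/scene0.png

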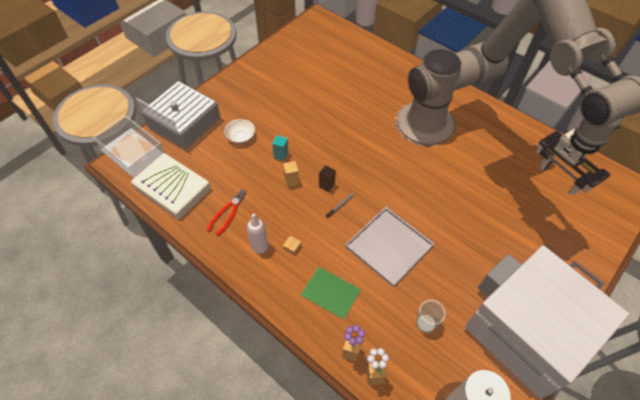

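View pics/side0.png

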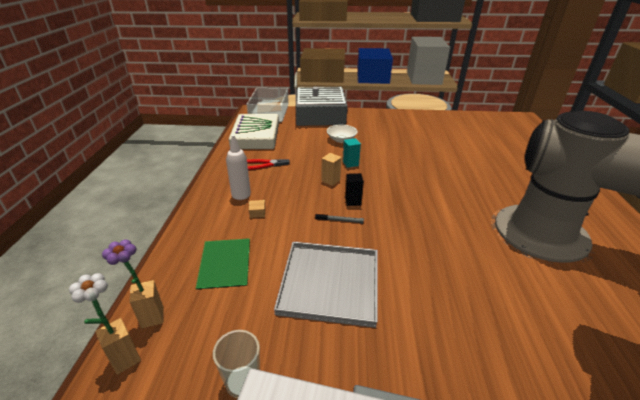

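```bash
cat > h.py <<'E'
import numpy as np, cv2
from scipy.spatial.transform import Rotation as R
def rot(v): return R.from_euler('xyz',v)
def unproj(m,u,v,d):
    p=np.stack([(u-m['cx'])/m['fx']*d,(v-m['cy'])/m['fy']*d,d],-1)
    return rot(m['rotation']).apply(p.reshape(-1,3))+m['position']
def cloud(m,d):
    v,u=np.mgrid[0:d.shape[0],0:d.shape[1]]
    P=unproj(m,u.ravel().astype(float),v.ravel().astype(float),d.ravel().astype(float))
    return P
E
python3 - <<'E'
from plant import bot
from h import *
for n,pts in [("scene",[(327,171),(290,164),(278,138),(390,247),(291,240)]),("side",[(328,158),(352,176),(351,142),(327,282),(254,208)])]:
    m=bot.camera_model(n); d=np.load(f"/tmp/{n}d.npy")
    for u,v in pts: print(n,u,v,unproj(m,np.array([float(u)]),np.array([float(v)]),np.array([float(d[v,u])])).round())
E
```

```text
scene 327 171 [[469. -98.  78.]]
scene 290 164 [[ 528. -213.   77.]]
scene 278 138 [[ 472. -321.   80.]]
scene 390 247 [[528. 216.   7.]]
scene 291 240 [[724. -32.  28.]]
side 328 158 [[ 545. -198.   76.]]
side 352 176 [[476. -98.  80.]]
side 351 142 [[ 477. -301.   79.]]
side 327 282 [[528. 216.   4.]]
side 254 208 [[732.  -4.  27.]]
```

```bash
python3 - <<'E'
from plant import bot
from h import *
for n in ["scene","side"]:
    m=bot.camera_model(n); d=np.load(f"/tmp/{n}d.npy")
    P=cloud(m,d)
    def box(c,r,z0,z1):
        k=(abs(P[:,0]-c[0])<r)&(abs(P[:,1]-c[1])<r)&(P[:,2]>z0)&(P[:,2]<z1)&(d.ravel()>0)
        Q=P[k]; 
        if len(Q)<4: return len(Q)
        return len(Q),Q.mean(0).round(),cv2.minAreaRect(Q[:,:2].astype(np.float32)),Q[:,2].max().round()
    print(n,"block top",box((535,-208),55,70,95)); print("block all",box((535,-208),55,12,95))
    print("black",box((470,-98),50,70,95)); print("turq",box((475,-315),50,70,95))
    print("tray rim",box((528,216),125,11,40)); print("offcut",box((730,-18),50,15,40))
    print("marker",box((520,40),60,6,20))
E
```

```text
scene block top (144, array([ 541., -202.,   79.]), ((539.392333984375, -203.54151916503906), (49.540828704833984, 42.067047119140625), 54.43522644042969), np.float64(87.0))
block all (286, array([ 546., -196.,   61.]), ((539.7101440429688, -203.1261749267578), (50.58622741699219, 42.10088348388672), 54.43522644042969), np.float64(87.0))
black (154, array([474., -97.,  78.]), ((472.192626953125, -98.08248901367188), (46.75910568237305, 43.667537689208984), 7.91811466217041), np.float64(86.0))
turq (137, array([ 480., -309.,   79.]), ((479.7445983886719, -309.31854248046875), (48.63568115234375, 45.05245590209961), 22.733604431152344), np.float64(88.0))
tray rim (404, array([530., 209.,  16.]), ((526.046630859375, 207.468994140625), (201.91302490234375, 203.7864532470703), 86.45983123779297), np.float64(24.0))
offcut (185, array([733., -22.,  26.]), ((731.542236328125, -24.109195709228516), (44.936161041259766, 44.01620101928711), 10.863080024719238), np.float64(35.0))
marker (115, array([521.,  -1.,  10.]), ((517.395751953125, 38.8767204284668), (114.01710510253906, 116.6809539794921
[... 491 characters left out ...]
5666503906), 8.345869064331055), np.float64(81.0))
turq (126, array([ 475., -301.,   77.]), ((476.1342468261719, -306.09039306640625), (43.560768127441406, 46.452491760253906), 21.601825714111328), np.float64(81.0))
tray rim (875, array([526., 230.,  16.]), ((524.09765625, 212.39288330078125), (202.22483825683594, 199.72793579101562), 86.50489044189453), np.float64(19.0))
offcut (203, array([727., -14.,  25.]), ((729.2677612304688, -19.75953483581543), (42.269290924072266, 44.258243560791016), 10.100918769836426), np.float64(29.0))
marker (143, array([518.,  -3.,  10.]), ((516.3422241210938, -3.9691600799560547), (14.583827018737793, 108.79957580566406), 84.57723236083984), np.float64(12.0))
```

```bash
python3 - <<'E'
import cv2
for n,r in [("scene",(120,260,250,450)),("side",(120,340,200,400))]:
    i=cv2.imread(f"pics/{n}0.png")[r[0]:r[1],r[2]:r[3]]; cv2.imwrite(f"pics/{n}0z.png",cv2.resize(i,None,fx=600/(r[1]-r[0])*.95,fy=600/(r[1]-r[0])*.95) if n=="side" else cv2.resize(i,None,fx=4,fy=4))
E
```

```text
(no output)
```

View pics/scene0z.png

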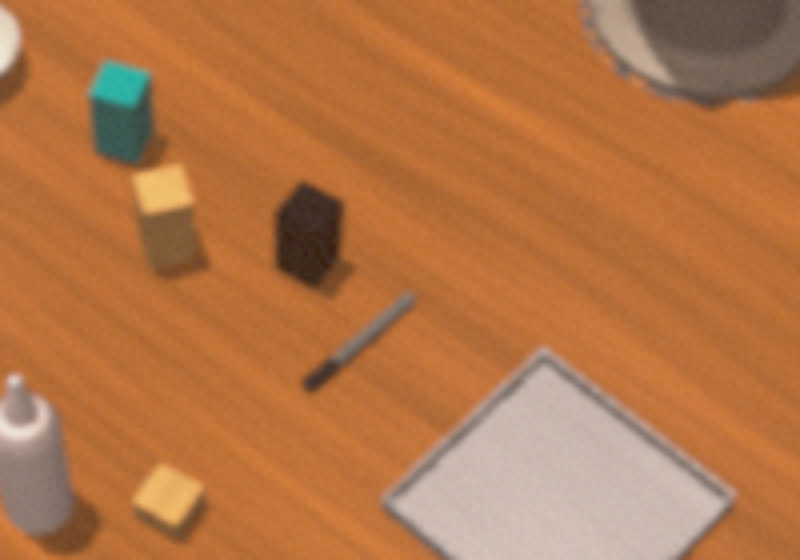

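```bash
cat >> h.py <<'E'
def plan(bot,target,jaw_deg=None):
    """remaining shift in tool axes (cm) and turn about tool x so tool y lies at jaw_deg (mod 180)"""
    o=bot.get_obs(); r=rot(o['tcp_rot']); s=r.inv().apply(np.array(target)-o['tool_pos'])/10
    y=r.as_matrix()[:,1]; z=r.as_matrix()[:,2]
    out=[s.round(2)]
    if jaw_deg is not None:
        a=np.degrees(np.arctan2(y[1],y[0])); dd=(jaw_deg-a+90)%180-90  # world ccw
        out+=["turn tool-x",round(-np.radians(dd),3)]
    print(out,"t",o['time'],"tcp",o['tool_pos'].round(1),"y",y.round(2),"z",z.round(2),"q6",o['joint_positions'][5].round(2),"w",round(o['grip_width'],1),"F",o['contact_force'].round(1))
E
python3 - <<'E'
from plant import bot
from h import *
plan(bot,(420,150,200),145)
plan(bot,(509,-242,200),145)
m=bot.camera_model("scene"); d=np.load("/tmp/scened.npy")
for u,v in [(238,195),(225,215),(240,130),(200,186)]: print(unproj(m,np.array([float(u)]),np.array([float(v)]),np.array([float(d[v,u])])).round())
E
```

```text
[array([  2.68, -26.74,  36.41]), 'turn tool-x', np.float64(-1.233)] t 0.7 tcp [141.4 505.6 226.8] y [0.27 0.96 0.  ] z [ 0.96 -0.27  0.  ] q6 -0.15 w 91.9 F [ 0.7 -0.3 -0.6]
[array([  2.67, -62.1 ,  55.54]), 'turn tool-x', np.float64(-1.233)] t 0.7 tcp [141.4 505.6 226.8] y [0.27 0.96 0.  ] z [ 0.96 -0.27  0.  ] q6 -0.15 w 91.9 F [ 0.7 -0.3 -0.6]
[[ 706. -294.   10.]]
[[ 787. -274.    0.]]
[[ 490. -507.    1.]]
[[ 777. -397.   44.]]
```

```bash
python3 -m handwheel '[[[0.2,-2.2,3.0,0],[0.2,-2.2,3.0,0],[0.2,-2.2,3.0,0],[0.2,-2.2,3.0,0],[0.2,-2.2,3.0,0],[0.2,-2.2,3.0,0],[0.2,-2.2,3.0,0],[0.2,-2.2,3.0,0]]]' 0
python3 -m handwheel '[[[0.2,-2.2,3.0,0],[0.2,-2.2,3.0,0],[0.2,-2.2,3.0,0],[0.2,-2.2,3.0,0],[0,-3.5,1.9,0],[0,-3.5,1.9,0],[0,-3.5,1.9,0],[0,-3.5,1.9,0]]]'
python3 -m handwheel '[[[0,-3.5,1.9,0],[0,-3.5,1.9,0],[0,-3.5,1.9,0],[0,-3.5,1.9,0],[0,-3.5,1.9,0],[0,-3.5,1.9,0],[0,0,0,0.12],[0,0,0,0.12]]]'
python3 -m handwheel '[[[0,0,0,0.12],[0,0,0,0.12],[0,0,0,0.12],[0,0,0,0.12],[0,0,0,0.12],[0,0,0,0.12],[0,0,0,0.12],[0,0,0,0.12]]]'
python3 - <<'E'
from plant import bot
from h import *
plan(bot,(509,-242,160),145)
p,d=bot.capture("wrist"); m=bot.camera_model("wrist"); cv2.imwrite("pics/w1.png",p[:,:,::-1])
print(m); print(bot.find_in("wrist","block")[:3])
P=cloud(m,d); 
for lo,hi in((70,95),(12,95)):
    k=(abs(P[:,0]-538)<50)&(abs(P[:,1]+201)<50)&(P[:,2]>lo)&(P[:,2]<hi); Q=P[k]
    if len(Q)>5: print(len(Q),Q.mean(0),cv2.minAreaRect(Q[:,:2].astype(np.float32)),Q[:,2].max())
E
```

```text
time: 1.37
tool_pos: [326.0, 270.0, 210.9]
tcp_rot: [0.854, 1.57, 0.582]
contact_force: [0.7, 1.8, 0.1]
grip_width: 43.1
time: 2.03
tool_pos: [452.6, -2.9, 202.8]
tcp_rot: [0.491, 1.57, 0.219]
contact_force: [1.0, 0.7, 0.2]
grip_width: 0.4
time: 2.7
tool_pos: [505.6, -236.4, 202.1]
tcp_rot: [3.128, 1.57, 2.607]
contact_force: [0.1, 1.1, 0.3]
grip_width: 0.5
time: 3.37
tool_pos: [505.7, -233.9, 202.7]
tcp_rot: [3.067, 1.571, 1.588]
contact_force: [-0.2, -0.6, -0.1]
grip_width: 0.6
[array([4.27, 0.26, 0.84]), 'turn tool-x', np.float64(0.703)] t 3.3667 tcp [ 505.7 -233.9  202.7] y [1.   0.09 0.  ] z [ 0.09 -1.   -0.  ] q6 -0.66 w 0.6 F [-0.2 -0.6 -0.1]
{'fx': 356.3946845710693, 'fy': 356.3946845710693, 'cx': 321.6611465908801, 'cy': 202.54488148738105, 'position': array([ 499.66200941, -162.30436604,  361.03368318]), 'rotation': array([2.86734493e+00, 8.17448978e-04, 8.32077405e-02])}
[{'bbox': [329.6, 118.4, 69.9, 75.4], 'conf': 0.87}, {'bbox': [255.0, 219.7, 53.1, 28.5], 'conf': 0.77}, {'bbox': [261.1, 2.6, 59.7, 51.7], 'conf': 0.74}]
2887 [ 536.43222691 -201.39178457   80.24580921] ((536.9676513671875, -202.167236328125), (41.941978454589844, 42.529693603515625), 55.329166412353516) 82.75426945749427
3209 [ 534.75851448 -200.25585884   76.53605756] ((536.9843139648438, -202.1682891845703), (41.9564208984375, 42.571449279785156), 55.48988342285156) 82.75426945749427
```

View pics/w1.png

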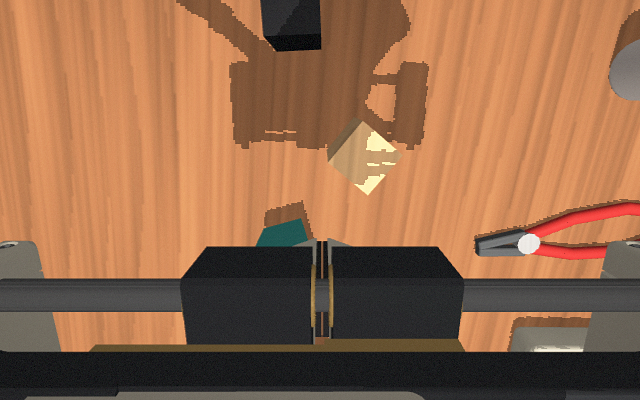

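```bash
python3 -m handwheel '[[[0,0,0,0.117],[0,0,0,0.117],[0,0,0,0.117],[0,0,0,0.117],[0,0,0,0.117],[0,0,0,0.117]]]'
python3 - <<'E'
from plant import bot
from h import *
plan(bot,(508,-243,64),145.4)
E
```

```text
time: 3.97
tool_pos: [505.7, -233.9, 202.7]
tcp_rot: [-2.838, 1.571, 1.269]
contact_force: [-0.2, -0.3, -0.3]
grip_width: 0.3
[array([13.87,  0.71,  0.62]), 'turn tool-x', np.float64(-0.001)] t 3.9667 tcp [ 505.7 -233.9  202.7] y [ 0.82 -0.57 -0.  ] z [-0.57 -0.82 -0.  ] q6 0.03 w 0.3 F [-0.2 -0.3 -0.3]
```

Now descend behind the block and push it over along −z (direction 55°).

```bash
python3 -m handwheel '[[[0,0.7,0.6,0],[3.4,0,0,0],[3.5,0,0,0],[3.5,0,0,0],[3.5,0,0,0],[0,0,0,0]]]'
python3 -m handwheel '[[[0,0,-1,0],[0,0,-1,0],[0,0,-1,0],[0,0,-1,0],[0,0,-0.8,0],[0,0,-0.8,0],[0,0,0,0]]]'
python3 - <<'E'
from plant import bot
from h import *
plan(bot,(508,-243,64),145.4)
p,d=bot.capture("side"); cv2.imwrite("pics/s2.png",cv2.resize(p[100:300,200:500,::-1],None,fx=2.6,fy=2.6))
E
```

```text
time: 4.47
tool_pos: [504.4, -241.0, 57.4]
tcp_rot: [-1.549, 1.559, 2.565]
contact_force: [-1.4, 0.5, -1.0]
grip_width: 0.6
time: 5.05
tool_pos: [541.1, -195.1, 64.4]
tcp_rot: [2.07, 1.569, -0.102]
contact_force: [-1.3, -0.1, 0.7]
grip_width: 0.4
[array([ 0.03, -0.01,  5.82]), 'turn tool-x', np.float64(0.002)] t 5.05 tcp [ 541.1 -195.1   64.4] y [ 0.82 -0.57  0.  ] z [-0.57 -0.82 -0.  ] q6 0.12 w 0.4 F [-1.3 -0.1  0.7]
```

View pics/s2.png

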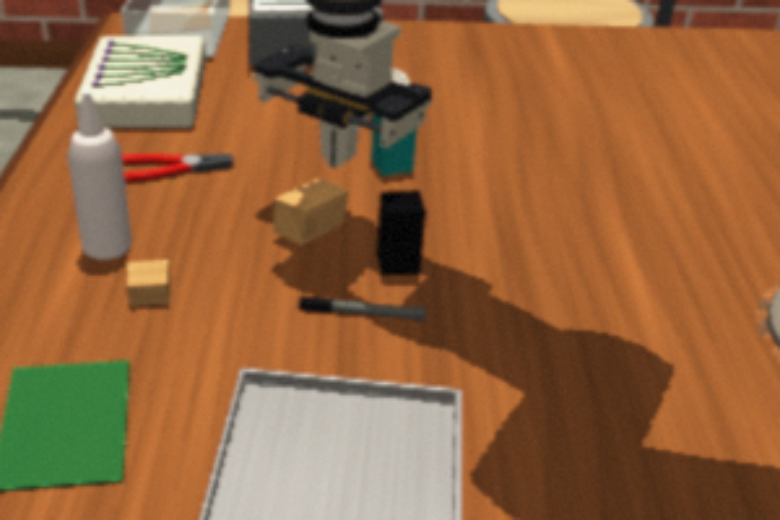

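```bash
python3 -m handwheel '[[[-3.5,0,0,0],[-3.5,0,0,0],[-3.5,0,0,0],[0,0,0,0]]]' 1
cat > blk.py <<'E'
from plant import bot
from h import *
import sys
def look(name,c,lo=25,hi=60,r=70):
    o=bot.get_obs(); p,d=bot.capture("wrist"); m=bot.camera_model("wrist"); cv2.imwrite(f"pics/{name}.png",p[:,:,::-1])
    P=cloud(m,d); k=(abs(P[:,0]-c[0])<r)&(abs(P[:,1]-c[1])<r)&(P[:,2]>lo)&(P[:,2]<hi)&(d.ravel()>0); Q=P[k]
    if len(Q)>5: print(len(Q),Q.mean(0).round(1),cv2.minAreaRect(Q[:,:2].astype(np.float32)),Q[:,2].max().round(1))
E
python3 - <<'E'
from blk import *
plan(bot,(573,-151,150),145.4)
look("w2",(573,-151),30)
E
```

```text
time: 5.43
tool_pos: [542.8, -198.6, 176.0]
tcp_rot: [1.688, 1.558, -0.487]
contact_force: [1.3, -0.7, 1.0]
grip_width: 22.5
[array([ 2.61, -0.25, -5.63]), 'turn tool-x', np.float64(-0.0)] t 5.4333 tcp [ 542.8 -198.6  176. ] y [ 0.82 -0.57  0.01] z [-0.57 -0.82 -0.  ] q6 0.12 w 22.5 F [ 1.3 -0.7  1. ]
5373 [ 570.8 -148.2   39.2] ((569.9029541015625, -149.34347534179688), (80.17041015625, 41.96722412109375), 55.78939437866211) 41.7
```

View pics/w2.png

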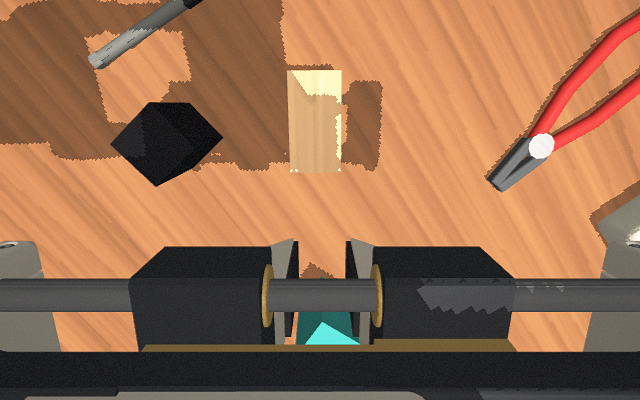

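```bash
python3 -m handwheel '[[[0,0,-0.5,0],[0,0,-2,0],[0,0,-1,0],[0,0,0,0],[0,0,0,0]]]' 0.72
python3 - <<'E'
from plant import bot
from h import *
plan(bot,(559.9,-164.2,21),145.8)
E
```

```text
time: 5.9
tool_pos: [559.3, -167.3, 167.4]
tcp_rot: [-1.294, 1.568, 2.816]
contact_force: [-0.5, -1.6, -0.0]
grip_width: 60.3
[array([14.64, -0.09, -0.3 ]), 'turn tool-x', np.float64(-0.006)] t 5.9 tcp [ 559.3 -167.3  167.4] y [ 0.82 -0.57 -0.  ] z [-0.57 -0.82  0.  ] q6 0.18 w 60.3 F [-0.5 -1.6 -0. ]
```

```bash
python3 -m handwheel '[[[2.6,-0.1,-0.3,0],[3,0,0,0],[3,0,0,0],[3,0,0,0],[1.5,0,0,0],[1,0,0,0],[0.5,0,0,0],[0,0,0,0]]]'
python3 - <<'E'
from plant import bot
from h import *
plan(bot,(559.9,-164.2,21),145.8)
E
```

```text
time: 6.57
tool_pos: [560.1, -165.1, 21.9]
tcp_rot: [-1.352, 1.569, 2.756]
contact_force: [-0.5, 0.6, -0.5]
grip_width: 66.0
[array([ 0.09, -0.06, -0.06]), 'turn tool-x', np.float64(-0.007)] t 6.5667 tcp [ 560.1 -165.1   21.9] y [ 0.82 -0.57 -0.  ] z [-0.57 -0.82  0.  ] q6 0.19 w 66.0 F [-0.5  0.6 -0.5]
```

Close, lift, and look whether the block droops.

```bash
python3 -m handwheel '[[[0,0,0,0],[0,0,0,0],[0,0,0,0],[0,0,0,0],[0,0,0,0],[0,0,0,0],[0,0,0,0],[0,0,0,0]]]' 0
python3 -m handwheel '[[[-1,0,0,0],[-2,0,0,0],[-3,0,0,0],[-3.5,0,0,0],[-3.5,0,0,0],[-2,0,0,0],[-1,0,0,0],[0,0,0,0]]]'
python3 - <<'E'
from plant import bot
from h import *
plan(bot,(528,200,200),None)
p,d=bot.capture("side"); cv2.imwrite("pics/s3.png",cv2.resize(p[60:260,200:500,::-1],None,fx=2.6,fy=2.6))
E
```

```text
time: 7.23
tool_pos: [561.1, -165.0, 23.6]
tcp_rot: [1.809, 1.569, -0.366]
contact_force: [-1.3, -0.0, 5.5]
grip_width: 41.8
time: 7.9
tool_pos: [561.5, -165.2, 185.3]
tcp_rot: [1.777, 1.566, -0.398]
contact_force: [0.3, -0.6, -1.1]
grip_width: 42.1
[array([ -1.55, -23.49, -28.16])] t 7.9 tcp [ 561.5 -165.2  185.3] y [ 0.82 -0.57  0.  ] z [-0.57 -0.82 -0.  ] q6 0.19 w 42.1 F [ 0.3 -0.6 -1.1]
```

View pics/s3.png

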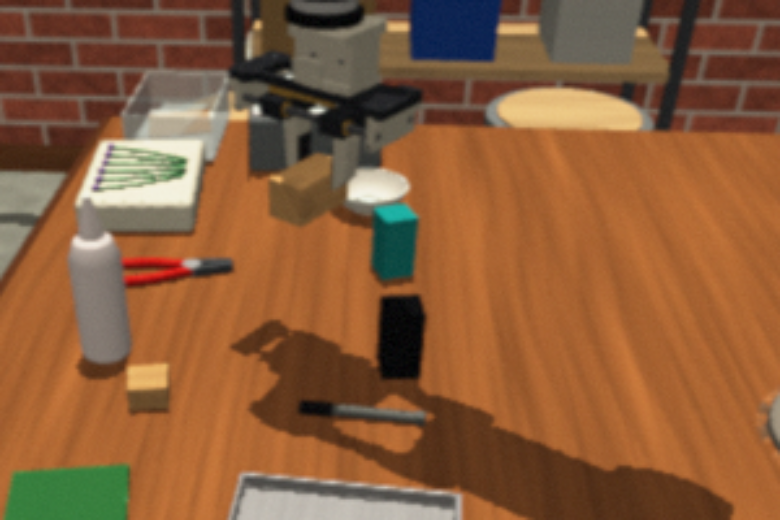

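```bash
python3 -m handwheel '[[[0,0,0,-0.1086],[0,0,0,-0.1086],[0,0,0,-0.1086],[0,0,0,-0.1086],[0,0,0,-0.1086],[0,0,0,0]]]'
python3 - <<'E'
from blk import *
plan(bot,(525,40,150),176.5)
E
```

```text
time: 8.45
tool_pos: [559.4, -164.4, 180.1]
tcp_rot: [-1.942, 1.566, 2.713]
contact_force: [0.0, -0.1, -0.8]
grip_width: 41.8
[array([  3.06,  -4.59, -20.2 ]), 'turn tool-x', np.float64(0.004)] t 8.45 tcp [ 559.4 -164.4  180.1] y [ 1.   -0.06 -0.  ] z [-0.06 -1.   -0.  ] q6 -0.36 w 41.8 F [ 0.  -0.1 -0.8]
```

```bash
python3 -m handwheel '[[[0,-0.8,-3.3,0],[0,-0.8,-3.4,0],[0.6,-0.8,-3.4,0],[0.6,-0.8,-3.4,0],[0.6,-0.8,-3.4,0],[0.6,-0.6,-3.3,0],[0,0,0,0]]]'
python3 - <<'E'
from blk import *
plan(bot,(525,40,150),176.5)
p,d=bot.capture("wrist"); m=bot.camera_model("wrist"); cv2.imwrite("pics/w4.png",p[:,:,::-1])
P=cloud(m,d).reshape(400,640,3); np.save("/tmp/P.npy",P)
# rim heights along y at x=525
o=bot.get_obs()
k=(abs(P[...,0]-525)<40)&(P[...,2]<60)&(P[...,1]>80)
Q=P[k]
for y in range(88,140,3):
    q=Q[(Q[:,1]>=y)&(Q[:,1]<y+3)]; 
    if len(q): print(y,len(q),np.percentile(q[:,2],[10,50,90]).round(1))
for x0 in (450,480,510,540,570,600):
    q=P[(abs(P[...,0]-x0)<10)&(P[...,2]>12)&(P[...,2]<24)&(P[...,1]>90)&(P[...,1]<150)]
    if len(q): print("rim",x0,q[:,1].min().round(1),q[:,1].max().round(1))
E
```

```text
time: 9.03
tool_pos: [524.1, 44.8, 156.1]
tcp_rot: [-1.914, 1.564, 2.738]
contact_force: [-1.0, -1.1, -1.8]
grip_width: 42.1
[array([0.61, 0.13, 0.48]), 'turn tool-x', np.float64(0.001)] t 9.0333 tcp [524.1  44.8 156.1] y [ 1.   -0.06 -0.01] z [-0.06 -1.   -0.  ] q6 -0.0 w 42.1 F [-1.  -1.1 -1.8]
88 80 [0.1 0.9 1.6]
91 279 [-0.1  0.9  1.8]
94 325 [0.  0.9 1.9]
97 333 [-0.1  0.9  1.9]
100 336 [-0.   0.9  1.8]
103 318 [ 0.   1.1 18.6]
106 343 [ 0.7 18.3 19.5]
109 379 [ 4.2  6.  19.3]
112 358 [4.  4.9 5.8]
115 354 [4.  4.9 5.8]
118 356 [3.9 4.9 5.7]
121 364 [3.8 4.9 5.7]
124 365 [3.8 4.8 5.8]
127 369 [3.9 4.8 5.7]
130 368 [3.8 4.8 5.7]
133 369 [4.  4.8 5.7]
136 378 [3.9 4.7 5.8]
139 381 [3.9 4.8 5.7]
rim 450 110.8 115.9
rim 480 108.9 113.3
rim 510 107.2 111.4
rim 540 105.3 109.6
rim 570 103.5 107.8
rim 600 101.6 105.9
```

View pics/w4.png

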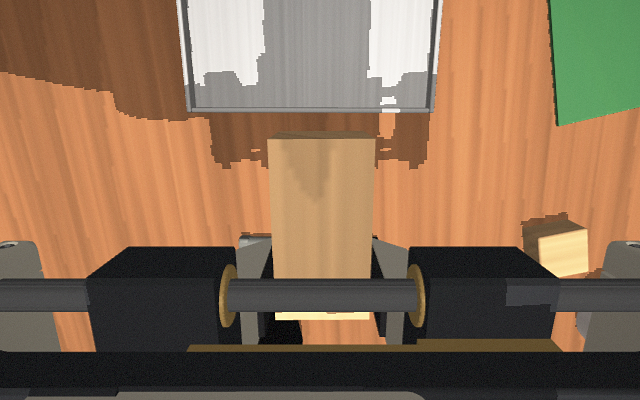

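```bash
cat > tilt.py <<'E'
from plant import bot
from h import *
def tilt(name=None):
    """block face seen by wrist camera, in tool-yaw-aligned coords: s=along plain dir (-tool z) from TCP, z rel TCP"""
    o=bot.get_obs(); p,d=bot.capture("wrist"); m=bot.camera_model("wrist")
    if name: cv2.imwrite(f"pics/{name}.png",p[:,:,::-1])
    P=cloud(m,d); T=rot(o['tcp_rot']).as_matrix()
    L=(P-o['tool_pos'])@T  # tool coords: x down
    s=-L[:,2]; w=L[:,1]; z=-L[:,0]
    k=(abs(w)<14)&(s>-20)&(s<110)&(z>-80)&(z<60)&(P[:,2]>25)&(d.ravel()>0)
    S=np.c_[s,z][k]
    for a in range(-20,110,4):
        q=S[(S[:,0]>=a)&(S[:,0]<a+4)]
        if len(q)>3: print(a,len(q),np.percentile(q[:,1],[2,50,98]).round(1))
    return S
E
python3 - <<'E'
from tilt import *
tilt()
E
```

```text
-20 83 [19.  19.8 20.7]
-4 429 [18.3 19.4 20.6]
0 564 [18.3 19.4 20.6]
4 568 [18.3 19.4 20.6]
8 579 [18.2 19.4 20.6]
12 584 [18.3 19.4 20.6]
16 611 [18.3 19.4 20.6]
20 617 [18.3 19.4 20.6]
24 632 [18.1 19.4 20.7]
28 633 [18.2 19.4 20.4]
32 669 [18.2 19.4 20.6]
36 667 [18.2 19.3 20.6]
40 697 [18.  19.3 20.8]
44 709 [18.1 19.3 20.5]
48 731 [18.  19.3 20.5]
52 724 [18.  19.3 20.6]
56 650 [-19.9   7.9  20.2]
```

```bash
python3 -m handwheel '[[[2.5,0,0.2,0],[3,0,0,0],[3,0,0,0],[2,0,0,0],[1.2,0,0,0],[0.4,0,0,0],[0,0,0,0]]]'
python3 - <<'E'
from plant import bot
from h import *
plan(bot,(524,48.5,34.5),176.5)
E
```

```text
time: 9.72
tool_pos: [526.3, 36.5, 36.4]
tcp_rot: [-1.544, 1.568, 3.105]
contact_force: [0.8, 0.6, -0.4]
grip_width: 41.8
[array([ 0.19, -0.3 , -1.18]), 'turn tool-x', np.float64(-0.003)] t 9.7167 tcp [526.3  36.5  36.4] y [ 1.   -0.06 -0.  ] z [-0.06 -1.    0.  ] q6 -0.01 w 41.8 F [ 0.8  0.6 -0.4]
```

```bash
python3 -m handwheel '[[[0.1,0,-0.7,0],[0.1,0,-0.6,0],[-0.4,0,-0.3,0],[-0.5,0,-0.3,0],[-0.5,0,-0.4,0],[0,0,0,0]]]'
python3 - <<'E'
from tilt import *
plan(bot,(525.5,57.2,48.5),176.5)
tilt("w5")
E
```

```text
time: 10.22
tool_pos: [528.9, 60.6, 51.3]
tcp_rot: [1.063, 1.568, -0.568]
contact_force: [-1.2, -5.1, 2.0]
grip_width: 41.7
[array([ 0.28, -0.32,  0.36]), 'turn tool-x', np.float64(0.001)] t 10.2167 tcp [528.9  60.6  51.3] y [ 1.   -0.06  0.  ] z [-0.06 -1.    0.  ] q6 0.03 w 41.7 F [-1.2 -5.1  2. ]
-20 571 [20.9 22.2 23.7]
-16 22 [22.1 22.5 23.4]
-4 265 [17.  18.3 19.6]
0 610 [16.3 17.7 19.1]
4 602 [15.4 16.8 18.2]
8 606 [14.5 16.  17.3]
12 624 [13.4 15.1 16.6]
16 616 [12.8 14.2 15.5]
20 618 [11.9 13.3 14.7]
24 630 [11.1 12.4 13.7]
28 629 [10.  11.5 12.8]
32 623 [ 9.  10.5 11.9]
36 632 [ 8.3  9.7 11. ]
40 643 [ 7.2  8.8 10.1]
44 633 [6.4 7.8 9.2]
48 629 [5.7 7.  8.3]
52 656 [4.6 6.1 7.6]
56 132 [4.4 5.7 6.8]
```

```bash
python3 -m handwheel '[[[0.2,0,-0.1,0],[0,0,-0.4,0],[-0.2,0,-0.3,0],[-0.3,0,-0.2,0],[-0.3,0,-0.2,0],[0,0,0,0]]]'
cat >> tilt.py <<'E'
def fit():
    import io,contextlib
    o=bot.get_obs()
    with contextlib.redirect_stdout(io.StringIO()): S=tilt("w_last")
    S=S[S[:,0]>0]
    b=np.array([np.median(S[(S[:,0]>=a)&(S[:,0]<a+3)],0) for a in range(2,60,3) if ((S[:,0]>=a)&(S[:,0]<a+3)).sum()>30])
    # leading part until slope changes: use RANSAC-like line via cv2.fitLine (Huber)
    vx,vy,x0,y0=cv2.fitLine(b.astype(np.float32),cv2.DIST_HUBER,0,.01,.01).ravel()
    print("theta(top face)",np.degrees(np.arctan2(-vy,vx)).round(1),"pts",b[[0,-1]].round(1).tolist(),"smax",S[:,0].max().round(1))
    print("tcp",o['tool_pos'].round(1),"F",o['contact_force'].round(1),"w",o['grip_width'].round(1),"t",round(o['time'],2)); return S
E
python3 - <<'E'
from tilt import *
fit()
E
```

```text
time: 10.77
tool_pos: [529.9, 71.7, 57.2]
tcp_rot: [1.028, 1.568, -0.603]
contact_force: [-0.9, -7.6, 3.6]
grip_width: 41.5
theta(top face) 23.0 pts [[3.5, 16.9], [51.3, -3.4]] smax 52.5Traceback (most recent call last):
  File "<stdin>", line 2, in <module>
  File "tilt.py", line 25, in fit
    print("tcp",o['tool_pos'].round(1),"F",o['contact_force'].round(1),"w",o['grip_width'].round(1),"t",round(o['time'],2)); return S
                                                                           ^^^^^^^^^^^^^^^^^^^^^
AttributeError: 'float' object has no attribute 'round'
```

```bash
sed -i "s/o\['grip_width'\].round(1)/round(o['grip_width'],1)/" tilt.py; python3 -m handwheel '[[[-0.2,0,-0.4,0],[-0.2,0,-0.4,0],[-0.2,0,-0.4,0],[-0.2,0,-0.4,0],[0,0,0,0]]]'
python3 - <<'E'
from tilt import *
fit()
E
```

```text
time: 11.23
tool_pos: [530.8, 88.3, 65.0]
tcp_rot: [1.193, 1.568, -0.438]
contact_force: [1.0, -4.9, 3.4]
grip_width: 41.7
theta(top face) 37.9 pts [[3.5, 15.1], [44.3, -16.6]] smax 44.5
tcp [530.8  88.3  65. ] F [ 1.  -4.9  3.4] w 41.7 t 11.23
```

View pics/w_last.png

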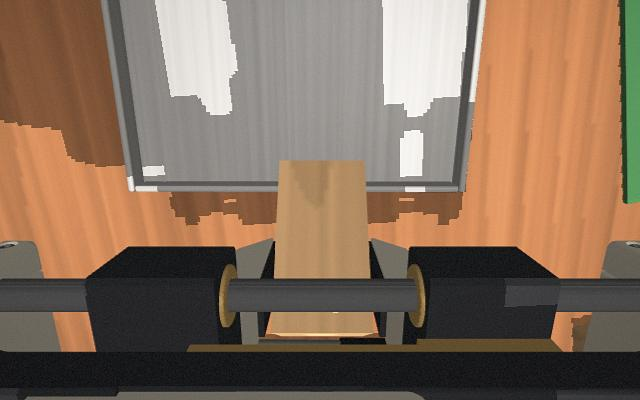

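```bash
python3 -m handwheel '[[[-0.2,0,-0.5,0],[-0.2,0,-0.5,0],[-0.1,0,-0.5,0],[-0.1,0,-0.5,0],[0,0,0,0]]]'
python3 - <<'E'
from tilt import *
fit()
E
```

```text
time: 11.7
tool_pos: [531.8, 108.7, 70.7]
tcp_rot: [1.315, 1.569, -0.316]
contact_force: [-0.2, -3.5, 4.3]
grip_width: 41.8
theta(top face) 52.9 pts [[3.5, 12.2], [32.7, -26.4]] smax 33.3
tcp [531.8 108.7  70.7] F [-0.2 -3.5  4.3] w 41.8 t 11.7
```

```bash
python3 -m handwheel '[[[0,0,0.7,0],[0.7,0,0.1,0],[0,0,0,0],[0,0,-0.5,0],[0,0,-0.5,0],[0,0,-0.5,0],[0,0,-0.5,0],[0,0,0,0]]]'
python3 - <<'E'
from tilt import *
fit()
E
```

```text
time: 12.42
tool_pos: [532.8, 119.8, 63.0]
tcp_rot: [1.267, 1.569, -0.365]
contact_force: [0.4, -4.0, 6.2]
grip_width: 41.6
theta(top face) 69.0 pts [[3.5, 4.0], [17.4, -32.2]] smax 17.9
tcp [532.8 119.8  63. ] F [ 0.4 -4.   6.2] w 41.6 t 12.42
```

```bash
python3 -m handwheel '[[[0.1,0,-0.5,0],[0.1,0,-0.5,0],[0.1,0,-0.4,0],[0.1,0,-0.3,0],[0,0,0,0]]]'
python3 - <<'E'
from tilt import *
S=fit()
p,d=bot.capture("side"); cv2.imwrite("pics/s6.png",cv2.resize(p[100:300,200:500,::-1],None,fx=2.6,fy=2.6))
E
```

```text
time: 12.88
tool_pos: [533.8, 136.9, 59.0]
tcp_rot: [1.377, 1.569, -0.254]
contact_force: [0.1, -3.8, 5.1]
grip_width: 41.5
theta(top face) 29.4 pts [[2.3, -31.5], [2.3, -31.5]] smax 3.2
tcp [533.8 136.9  59. ] F [ 0.1 -3.8  5.1] w 41.5 t 12.88
```

View pics/w_last.png

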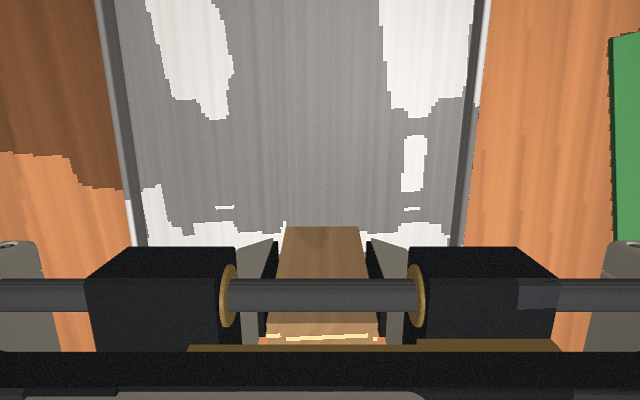

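View pics/s6.png

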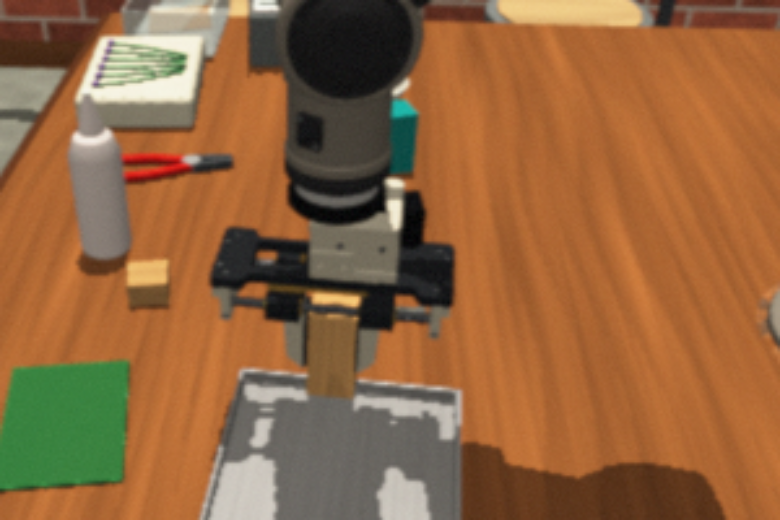

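```bash
cat > face.py <<'E'
from plant import bot
from h import *
def face(cam,save=None):
    o=bot.get_obs(); p,d=bot.capture(cam); m=bot.camera_model(cam)
    if save: cv2.imwrite(f"pics/{save}.png",p[:,:,::-1] if cam=="wrist" else cv2.resize(p[100:300,200:500,::-1],None,fx=2.6,fy=2.6))
    P=cloud(m,d); T=rot(o['tcp_rot']).as_matrix(); L=(P-o['tool_pos'])@T
    s=-L[:,2]; w=L[:,1]; z=-L[:,0]
    k=(abs(w)<16)&(s>-45)&(s<60)&(z>-75)&(z<50)&(P[:,2]>22)&(d.ravel()>0)
    S=np.c_[s,z][k]
    print(cam,"tcp",o['tool_pos'].round(1),"F",o['contact_force'].round(1),"w",round(o['grip_width'],1),"t",round(o['time'],2))
    for a in range(-75,60,5):
        q=S[(S[:,1]>=a)&(S[:,1]<a+5)]
        if len(q)>3: print(a,len(q),np.percentile(q[:,0],[5,50,95]).round(1))
E
python3 - <<'E'
from face import *
face("wrist"); face("side")
E
```

```text
wrist tcp [533.8 136.8  59. ] F [ 1.1 -3.1  5. ] w 41.4 t 12.98
-40 79 [2.2 2.8 3.2]
-35 234 [1.8 2.3 3. ]
-30 244 [1.1 1.7 2.3]
-25 261 [0.5 1.1 1.7]
-20 289 [-0.2  0.4  1. ]
-15 303 [-0.8 -0.2  0.3]
-10 336 [-1.5 -0.9 -0.3]
-5 364 [-2.2 -1.6 -0.8]
0 375 [-2.9 -2.2 -1.5]
5 410 [-3.5 -2.8 -2.1]
10 435 [-4.  -3.4 -2.8]
15 11 [-3.3 -3.2 -2.9]
35 529 [-7.5 -6.8 -6.2]
40 2250 [-17.1 -11.2  -6.8]
side tcp [533.8 136.8  59. ] F [ 0.3 -3.2  5.7] w 41.6 t 13.03
-40 10 [2.8 4.3 5.4]
-35 20 [2.5 4.  5.3]
-30 27 [1.8 3.9 5.4]
-25 26 [0.7 2.8 4.1]
-20 28 [-0.1  1.9  4.2]
-15 22 [0.  1.1 3. ]
-10 28 [-1.2  1.1  2.5]
-5 24 [-2.9  0.   1.8]
0 27 [-2.4 -0.8  2. ]
5 29 [-3.6 -1.5  0.1]
10 22 [-3.6 -1.7 -0.2]
15 32 [-4.6 -2.4 -0.9]
20 28 [-5.5 -3.1 -0.8]
25 29 [-5.9 -4.3 -2.3]
30 26 [-29.1  -4.4  -2.9]
35 81 [-44.  -31.4  -3.5]
40 28 [-11.3  -6.3  -2.9]
```

```bash
python3 -m handwheel '[[[-0.5,0,0,0],[-0.8,0,0,0],[-0.7,0,-0.5,0],[-0.5,0,-1,0],[0,0,-1.5,0],[0,0,-1.5,0],[0,0,-1.5,0],[0,0,-1,0]]]'
python3 -m handwheel '[[[0,0,-0.5,0],[1,0,0,0],[1,0,0,0],[0.6,0,0,0],[0,0,0,0]]]'
python3 - <<'E'
from face import *
face("wrist","w7"); 
E
```

```text
time: 13.75
tool_pos: [537.2, 209.5, 84.2]
tcp_rot: [2.652, 1.57, 1.021]
contact_force: [-0.3, 0.7, -1.0]
grip_width: 41.9
time: 14.17
tool_pos: [536.1, 211.2, 55.4]
tcp_rot: [-1.259, 1.566, -2.891]
contact_force: [0.7, 0.1, -0.9]
grip_width: 42.3
wrist tcp [536.1 211.2  55.4] F [ 0.7  0.1 -0.9] w 42.3 t 14.17
-35 144 [2.3 2.9 3.4]
-30 251 [1.7 2.4 3. ]
-25 260 [1.1 1.7 2.3]
-20 290 [0.3 1.  1.7]
-15 308 [-0.4  0.3  1. ]
-10 317 [-1.  -0.3  0.2]
-5 360 [-1.7 -1.  -0.3]
0 385 [-2.4 -1.7 -1.1]
5 415 [-2.9 -2.4 -1.7]
10 462 [-3.7 -3.  -2.4]
15 68 [-3.6 -3.2 -2.8]
35 402 [-7.3 -6.6 -5.9]
40 2370 [-16.9 -10.7  -6.6]
```

View pics/w7.png

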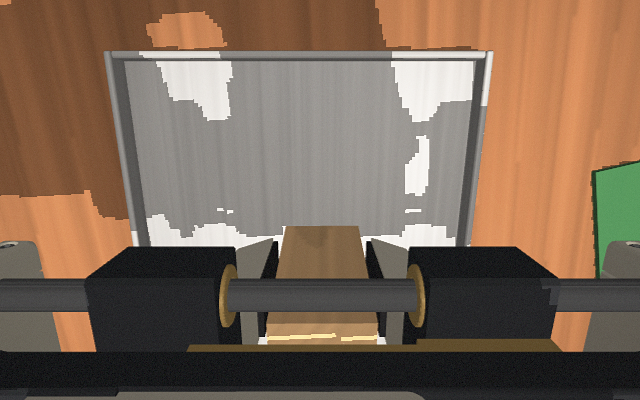

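```bash
python3 -m handwheel '[[[0.4,0,0,0],[0.4,0,0,0],[0.2,0,0,0],[0.2,0,0,0],[0,0,0,0],[0,0,0,0]]]'
python3 - <<'E'
from face import *
face("wrist"); 
E
```

```text
time: 14.72
tool_pos: [537.6, 212.3, 46.4]
tcp_rot: [1.926, 1.57, 0.294]
contact_force: [-1.5, -0.3, 4.7]
grip_width: 41.7
wrist tcp [537.6 212.3  46.4] F [-1.5 -0.3  4.7] w 41.7 t 14.72
-25 231 [0.5 1.1 1.7]
-20 282 [-0.   0.5  1.1]
-15 307 [-0.7 -0.1  0.5]
-10 328 [-1.4 -0.8 -0.1]
-5 352 [-2.1 -1.4 -0.8]
0 402 [-2.8 -2.1 -1.4]
5 414 [-3.4 -2.7 -2. ]
10 420 [-3.9 -3.3 -2.7]
15 20 [-3.3 -3.1 -2.7]
35 521 [-7.4 -6.7 -6.1]
40 2250 [-17.  -11.2  -6.8]
```

```bash
python3 -m handwheel '[[[0.2,0,0,0],[0.2,0,0,0],[0.1,0,0,0],[0,0,0,0]]]'
python3 - <<'E'
from face import *
face("wrist"); 
E
```

```text
time: 15.1
tool_pos: [539.0, 214.2, 43.7]
tcp_rot: [2.203, 1.565, 0.571]
contact_force: [-4.4, 6.2, 18.7]
grip_width: 41.8
wrist tcp [539.  214.2  43.7] F [-4.4  6.2 18.7] w 41.8 t 15.1
-25 79 [-1.3 -0.8 -0.1]
-20 265 [-1.6 -1.  -0.4]
-15 282 [-2.1 -1.4 -0.8]
-10 293 [-2.4 -1.8 -1.2]
-5 331 [-2.8 -2.2 -1.5]
0 351 [-3.2 -2.6 -2. ]
5 389 [-3.6 -3.  -2.3]
10 413 [-3.9 -3.3 -2.7]
15 25 [-3.3 -3.2 -2.9]
35 226 [-6.2 -5.5 -4.9]
40 2583 [-15.9  -9.5  -5.2]
45 5 [-8.5 -6.2 -5.5]
```

```bash
python3 -m handwheel '[[[0,0,0,0],[0,0,0,0],[0,0,0,0],[0,0,0,0],[0,0,0,0],[0,0,0,0],[0,0,0,0]]]' 0.75
python3 - <<'E'
from face import *
face("wrist"); face("side","s8")
E
```

```text
time: 15.73
tool_pos: [537.5, 212.1, 40.5]
tcp_rot: [-1.409, 1.57, -3.041]
contact_force: [0.2, 0.1, -0.4]
grip_width: 68.6
wrist tcp [537.5 212.1  40.5] F [ 0.2  0.1 -0.4] w 68.6 t 15.73
-20 155 [2.  2.6 3. ]
-15 227 [2.  2.5 2.9]
-10 239 [2.  2.5 3. ]
-5 279 [2.  2.5 3.1]
0 281 [2.1 2.6 3. ]
5 318 [2.  2.5 3. ]
10 354 [2.1 2.5 3.1]
15 435 [-27.5   2.5   3.1]
20 605 [-27.4   2.4   3.1]
25 390 [-27.6 -24.8   3. ]
30 90 [-25.6 -23.7 -21.6]
35 15 [-21.7 -20.7 -19.2]
40 2185 [-14.6  -7.1  -2.1]
45 77 [-12.1  -5.6  -1.2]
side tcp [537.5 212.2  40.5] F [-0.6  1.   0.5] w 69.0 t 15.78
-20 16 [3.7 4.4 5.5]
-15 27 [3.1 4.3 5.7]
-10 20 [3.3 4.6 5.6]
-5 29 [3.5 4.6 5.8]
0 25 [3.  4.2 5.9]
5 26 [3.4 4.4 5.7]
10 24 [2.9 4.7 5.6]
15 24 [3.4 4.5 5.4]
20 27 [3.3 4.3 5.8]
25 27 [3.3 4.5 6. ]
30 28 [-15.9   4.2   5.8]
35 40 [-25.5   3.8   6.1]
40 110 [-28.4  -4.7   5. ]
```

View pics/s8.png

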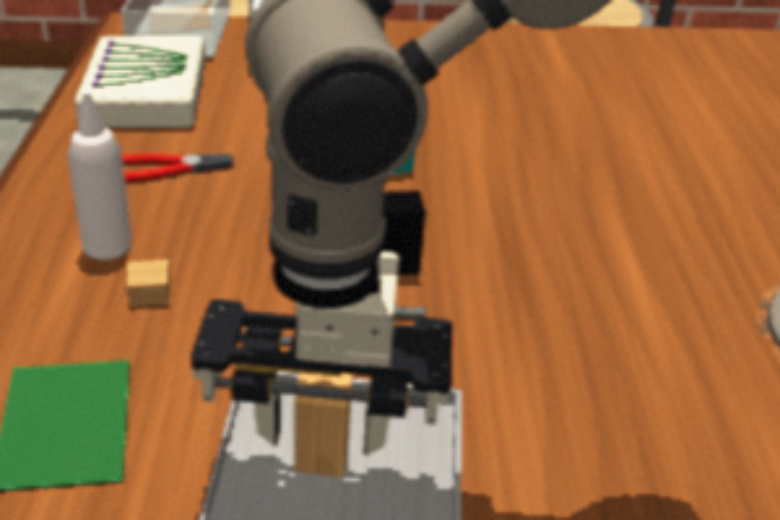

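```bash
python3 -m handwheel '[[[0,0,0.6,0],[0,0,0.6,0],[0.2,0,0.6,0],[0.4,0,0,0],[0,0,0,0],[0,0,0,0]]]'
python3 -m handwheel '[[[0,0,0,0],[0,0,0,0],[0,0,0,0],[0,0,0,0],[0,0,0,0],[0,0,0,0],[0,0,0,0],[0,0,0,0]]]' 0
python3 - <<'E'
from face import *
face("wrist")
plan(bot,(525,230,190))
E
```

```text
time: 16.33
tool_pos: [536.2, 194.1, 34.3]
tcp_rot: [-1.513, 1.57, 3.138]
contact_force: [-0.6, -0.8, 0.6]
grip_width: 68.6
time: 17.0
tool_pos: [536.5, 194.4, 34.8]
tcp_rot: [2.279, 1.57, 0.647]
contact_force: [0.1, 1.5, -0.5]
grip_width: 41.6
wrist tcp [536.5 194.4  34.8] F [ 0.1  1.5 -0.5] w 41.6 t 17.0
-15 109 [19.7 20.  20.4]
-10 198 [19.7 20.  20.4]
-5 222 [19.7 20.  20.3]
0 237 [19.6 20.  20.4]
5 255 [19.7 20.1 20.4]
10 278 [19.7 20.  20.4]
15 317 [19.7 20.1 20.5]
20 337 [19.7 20.1 20.5]
25 387 [19.6 20.1 20.5]
30 531 [-9.9 20.  20.5]
35 785 [-9.9 19.8 20.5]
40 905 [-9.9 19.8 20.5]
45 3397 [-10.6   0.9  20.3]
[array([-15.52,  -1.36,  -3.49])] t 17.05 tcp [536.5 194.4  34.8] y [ 1.   -0.06  0.  ] z [-0.06 -1.   -0.  ] q6 0.27 w 42.0 F [0.  0.8 0.2]
```

```bash
python3 -m handwheel '[[[-1,0,0,0],[-2,0,-0.4,0],[-2.5,-0.6,-0.6,0],[-2.5,-0.6,-0.5,0],[-2,0,0,0],[-1,0,0,0],[0,0,0,0],[0,0,0,0]]]'
python3 -m handwheel '[[[0,0,0,0],[0,0,0,0],[0,0,0,0],[0,0,0,0]]]'
python3 - <<'E'
from face import *
face("wrist"); face("side","s9")
p,d=bot.capture("scene"); cv2.imwrite("pics/c9.png",cv2.resize(p[100:300,200:500,::-1],None,fx=2.6,fy=2.6))
print(bot.spot_point("side","block")[:3],bot.spot_point("side","block_mid")[:3]); o=bot.get_obs(); print(abs(o['dq']).max(),o['tool_pos'])
E
```

```text
time: 17.72
tool_pos: [525.3, 209.8, 144.7]
tcp_rot: [1.67, 1.571, 0.038]
contact_force: [0.4, -0.4, -0.9]
grip_width: 42.1
time: 18.05
tool_pos: [525.0, 209.8, 143.7]
tcp_rot: [-1.311, 1.569, -2.943]
contact_force: [0.3, -0.9, -0.8]
grip_width: 41.7
wrist tcp [525.  209.8 143.7] F [ 0.3 -0.9 -0.8] w 41.7 t 18.05
-30 124 [19.8 20.  20.4]
-25 163 [19.7 20.1 20.4]
-20 171 [19.8 20.1 20.4]
-15 176 [19.8 20.1 20.4]
-10 201 [19.8 20.1 20.4]
-5 223 [19.8 20.2 20.5]
0 229 [19.8 20.2 20.5]
5 265 [19.8 20.1 20.5]
10 285 [19.8 20.1 20.5]
15 309 [19.7 20.1 20.5]
20 341 [19.7 20.2 20.6]
25 381 [19.8 20.1 20.6]
30 513 [-9.8 20.1 20.6]
35 765 [-9.8 19.9 20.5]
40 924 [-9.8 19.9 20.6]
45 2867 [-10.4   0.9  20.4]
side tcp [525.1 209.9 144. ] F [ 0.7 -0.2  0. ] w 41.6 t 18.1
-35 8 [20.3 22.1 22.5]
-30 34 [20.4 21.8 23.3]
-25 31 [20.6 21.6 23.1]
-20 35 [20.7 21.8 23.2]
-15 32 [20.9 22.  23. ]
-10 29 [20.6 21.6 23. ]
-5 38 [20.3 21.8 23.5]
0 31 [20.3 22.1 23.1]
5 33 [20.6 21.9 23.4]
10 31 [20.1 21.6 23.3]
15 39 [20.4 21.9 23.2]
20 35 [20.5 21.8 23.1]
25 38 [20.2 21.9 23.5]
30 38 [15.7 21.6 22.9]
35 50 [-8.2 21.1 23.2]
40 51 [-8.1 21.4 23.3]
45 152 [-6.2 13.  23. ]
[{'point': [329.3, 206.9], 'conf': 0.59}] [{'point': [329.1, 229.2], 'conf': 0.75}, {'point': [329.7, 281.1], 'conf': 0.46}]
0.0015880111834298462 [525.32770724 209.9928373  144.56827078]
```

View pics/s9.png

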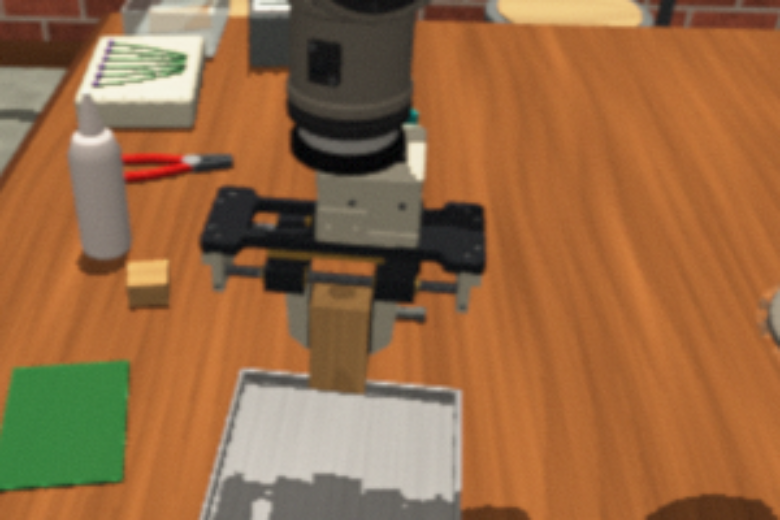

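View pics/c9.png

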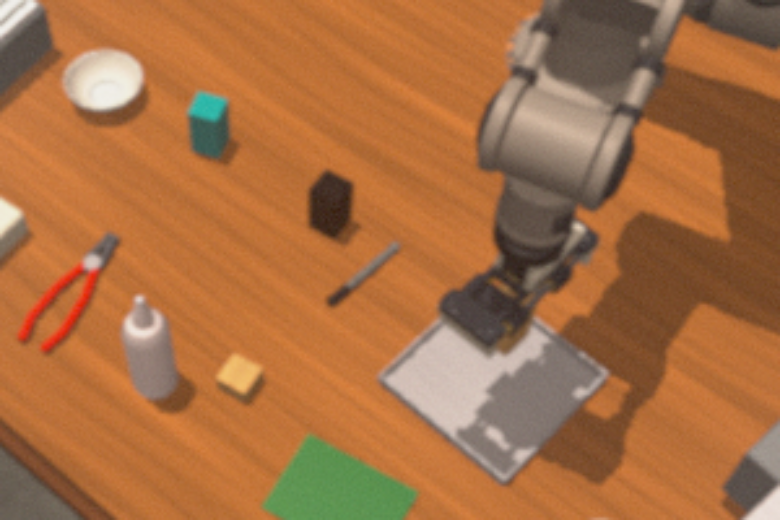

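The side view shows the dark hole in the block's top end, at about (342, 292) in the enlarged picture. The block is upright in the jaws, over the tray, and the other things are where they were.

```bash
python3 -c "
from plant import bot
bot.close_job(); print('done')"
```

```text
the job is handed in; nothing more can be done
done
```

The block is turned over and held above the tray with its hole facing up. I handed the job in at about 18 s; no verdict is reported.

**What I did:** I tipped the block onto its side and gripped it near the drilled end. I then swung it upright in the fingers by pressing its plain end against the tray's rim. That left it about 7° off vertical with only a narrow strip in the pads. I stood it on the tray floor, regripped it across the middle and lifted it.

**Last checks:**
- **Upright:** the visible side face reads vertical to within about 1° in both the side and wrist depth. The hole shows on the top end, and the network puts the hole's mouth above the block's middle, though at moderate confidence (0.59).
- **Position:** the block's middle is about 155 mm above the bench and its underside about 110 mm above the tray floor. It is over the tray's centre to within about 5 mm.
- **Grip:** the fingers read about 42 mm, the block's width, and the arm was still.
- **Other things:** in the last scene and side pictures nothing else looks moved. I judged that by eye and did not measure it, and the tumbler (pens) was outside the parts I viewed.

One check disagreed slightly: the two cameras put the block's front face about 2 mm apart, which is within the stated calibration error.

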